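Push the pipette tip box home into its corner stop

TASK

Push the pipette tip box along the desk into the metal corner stop, its position for pipetting, until it sits snug and square in the corner: one long side flat against the longer bar and one short side flat against the shorter bar. Only push it with the fingers; do not grasp, lift or tip it. Leave the other things on the desk where they are.

Things in the scene. Friction and masses are not known exactly. Their poses are not given: they have to be found in the camera images.
- tip_box: pipette tip box, dark blue base with a closed clear lid (one rigid piece, about 0.3 kg), standing on the desk. Solid body 84 mm along its x, 122 along its y, 81 tall, sides upright (the rim seen half-way up stands out 4 mm more). Origin: centre of its underside, z up. At the start its x points away from the robot within 0.4 rad. It slides when pushed low down.
- corner_stop: L of two aluminium bars 16 mm thick, 28 tall, fixed to the desk. Origin: inner corner, at desk height; x points away from the robot within 0.3 rad, z up. Longer bar: inner face is the plane x = 0, y -110 to 0 mm, facing -x. Shorter bar: inner face is the plane y = 0, x -85 to 0 mm, facing -y. When home, the box centre is at x = -42, y = -61 mm in this frame, its axes parallel to these.
- beaker: empty glass beaker, 72 mm across, 90 tall. Bystander, loose; origin at the centre of its underside
- reagent_b: white reagent bottle with a ribbed screw cap, 58 mm across, 123 tall. Bystander, loose; origin at the centre of its underside
- parts_dish: shallow round dish, 90 mm across, 14 tall. Bystander, loose; origin at the centre of its underside
- cone0: small metal cone with a flat rim, 33 mm across, 15 tall. Bystander, loose; origin at the centre of its underside
- vial0: small capped glass vial, 12 mm across, 34 tall, standing. Bystander, loose; origin at the centre of its underside
- vial1: the other small capped vial, same size, standing. Bystander, loose; origin at the centre of its underside
- stapler: stapler, 145 x 34 mm, 42 tall. Bystander, loose; origin at the centre of its underside
- tape_1: roll of packing tape lying flat, 93 mm across, 48 tall. Bystander, loose; origin at the centre of its underside

How it is judged:
At the end, for the whole second after the job is handed in: The tip box stands flat and at rest on the desk in the inner corner of the stop, its centre within 4 mm of touching each bar, square to the bars within 0.05 rad (long side along the longer bar) (x of tip_box in the frame of corner_stop between -0.046 and -0.036 m and y of tip_box in the frame of corner_stop between -0.065 and -0.055 m and angle between the x axis of tip_box and the x axis of corner_stop, either way round below 0.05 rad and angle between tip_box's own z axis and vertical below 0.03 rad and height (world z) of tip_box below 0.004 m and linear speed of tip_box below 0.01 m/s).
It fails at once if the tip box is lifted off the desk (its underside's centre more than 10 mm up) (height (world z) of tip_box above 0.01 m).
It fails at once if the tip box is tipped by more than 0.2 rad (angle between tip_box's own z axis and vertical above 0.2 rad).
It fails at once if a bystander is moved by more than 20 mm (distance of any of beaker, reagent_b, parts_dish, cone0, vial0, vial1, stapler, tape_1 from where it was at the start of the episode above 0.02 m).
It fails at once if an upright bystander is knocked over (angle between any of beaker, reagent_b, vial0, vial1's own z axis and vertical above 0.5 rad).
It also fails if it takes over 58 s, if anything falls off the work surface, if the arm or the gripper's body presses on something with over 40 N, if the wrist force passes 120 N, or if a joint passes its speed limit or range.

ROBOT

A 6-joint arm with a two-finger parallel gripper is mounted at the origin on a cart in front of the work surface, level with it; the furniture and walls round the work are solid. World frame = base frame: x ahead of the robot, y to its left, z up, the work surface at z = 0. Lengths are in m, angles in rad, forces in N, time in s.
With the tool pointing down it reaches from about 0.25 to 0.8 m from the base axis. Payload 3.9 kg.
Tool frame: the origin (TCP) lies between the finger pads; the fingertips stand 11 mm ahead of it and the grasp point (between the pads) lies 8 mm behind it; z points along the fingers, y is the line along which they close (so a half turn about z gives the same grasp; the last joint's range is limited). The gripper opens to 85 mm and grips with 20 to 120 N. Pads are 22 mm wide; open, the fingers measure 114 mm over their backs; the gripper's body (76 mm by 85 mm) begins 54 mm behind the grasp point. The pads swing forward as they close: fully open they stand 13 mm farther back than shut.
Start: joints at [-1.156, 0.26, -0.138, 1.173, 0, 1.571], TCP at [0.212, -0.48, 0.242] pointing down, gripper open.
Joint ranges: [-2.78, 2.78], [-0.83, 1.72], [-1.28, 1.37], [-1.9, 2.12], [-1.57, 1.48], [-3.14, 3.14]. Speed limits (rad/s): [2.57, 2.57, 3.14, 3.14, 3.14, 3.14].

INTERFACE

Orientations are given as a unit quaternion [x, y, z, w].
In Python, from station import arm gives the robot as it stands. The module is installed in compiled form; this text tells all that it offers.
- The arm moves only by the tool step_arm, never from a script. Its argument "commands" is a list of rows, each a list of 6 numbers: the shift along the tool's x, y, z in mm, then the turn, a rotation vector about the tool's x, y, z in degrees. In form: [[dx, dy, dz, ax, ay, az], ...]. A call has exactly 8 rows; each row shifts and turns the commanded pose from where the row before left it, along the tool's axes as they then stand; what a row does not reach is not made up. A row lasts 1/12 s, in which the tool goes at most 41.7 mm and 7.16 degrees, less where a joint would pass 70% of its speed; a pose out of reach is approached as far as the arm can. A call with a gripper value outside its range is refused whole. "jaw" is the gripper command: -1 is fully open, 1 is shut, values between are in proportion, set as the call begins (left out, the last holds). The fingers move at their own pace and stop on an object; "force" is the grip in N (left out, the last holds). Time passes only in rows, so rows that do not move let the fingers close, or fill a call up. It gives the time, the measured TCP pose, the force, the opening and the grip force at its end, in the units of the state.
- arm.observe(): the state, without advancing time (a new reading comes with each control period).
- arm.read_camera(name): name is "side" or "top" or "wrist"; returns a dict with "image" (480x640x3 uint8, blue, green, red), "vertical_fov" (degrees; the focal length in pixels is half the picture's height over the tangent of half this angle, whatever the lens; pixels are square), "cx", "cy" (the principal point, pixels), "R" (3x3) and "t" (3): a world point X has camera coordinates R X + t. Camera axes: x right, y down, z forward; pixel columns grow to the right and rows downward; lengths in m; the calibration is good to about 2 mm. A picture is of the moment at which its call begins. There is no depth.
- arm.job_done(): hands the job in; it is judged then, once.
The state is a dict: "t": time; "joints": joint angles; "dq": joint speeds; "effort": joint torques, N m; "tcp_pos": TCP position; "tool_rot": TCP orientation; "contact_force": force on the tool from outside, world axes, zero at the start; "wrist_torque": the same for the moment, N m; "width": finger opening in m; "grip_force": force on a finger pad.
Only numpy, scipy, OpenCV 4.12 (cv2) and the standard library are available. Lean on these libraries where they do the work, as an engineer would, in place of code of your own. Each camera call takes 0.05 s, during which the arm holds its last target. There are 200 camera calls.

## Working session

There is one attempt and no reset: what is moved stays moved. The work goes in short steps, Python scripts to look and compute and a tool call to move; the robot and the scene stay as the last step left them, time stands still between calls to the robot, and variables do not carry over. Pictures are saved under pics/ and viewed, at most 10 in all, crops included, and the job is handed in when it is done.

Besides the shell and the picture viewer there is one more tool, called in YAML: its name, and indented under it one key for each argument. step_arm: Moves the arm, as the interface text tells. Its arguments: {"type":"object","properties":{"commands":{"type":"array","items":{"type":"array","items":{"type":"number"}}},"jaw":{"type":"number"},"force":{"type":"number"}},"required":["commands"]}

```bash
mkdir -p pics
python3 - <<'E'
from station import arm
import cv2,pickle
d={}
for n in("top","side"):
    c=arm.read_camera(n);d[n]=c;cv2.imwrite(f"pics/{n}0.png",c["image"])
    print(n,c["vertical_fov"],c["cx"],c["cy"],c["R"],c["t"])
pickle.dump(d,open("c0.pkl","wb"))
print(arm.observe())
E
```

```text
top 50.381587056684374 327.00381437272426 234.74117586975052 [[-0.02786522 -0.99961021  0.00171851]
 [-0.99078023  0.02739097 -0.13268107]
 [ 0.13258228 -0.00539985 -0.99115729]] [0.10006755 0.5110956  1.13641362]
side 57.427036981202775 318.57809760290706 243.87505918806082 [[-0.94938312 -0.31407716  0.00521884]
 [-0.20877089  0.61847849 -0.75756127]
 [ 0.23470495 -0.72030542 -0.6527432 ]] [0.54344851 0.07979788 0.82465407]
{'t': 0.1, 'joints': array([-1.15600555e+00,  2.60642030e-01, -1.39258856e-01,  1.17271649e+00,
        2.19698176e-05,  1.57076575e+00]), 'dq': array([ 4.94244690e-06, -1.76079751e-03,  5.05510557e-03,  5.89461305e-04,
       -4.63232837e-04, -1.73767645e-03]), 'effort': array([-6.01612137e-04, -4.06507301e+01,  2.54527652e+01,  1.01367166e-02,
       -3.69664372e-05, -1.34991037e-06]), 'tcp_pos': array([ 0.21133499, -0.47992025,  0.24152859]), 'tool_rot': array([ 9.78567002e-01,  2.05926670e-01, -1.76724465e-04, -8.93276519e-04]), 'contact_force': array([-0.08040361,  0.86844455,  0.40342225]), 'wrist_torque': array([0.02388677, 0.05062918, 0.01924821]), 'grip_force': 0.0, 'width': 0.08527915730583066}
```

View pics/top0.png

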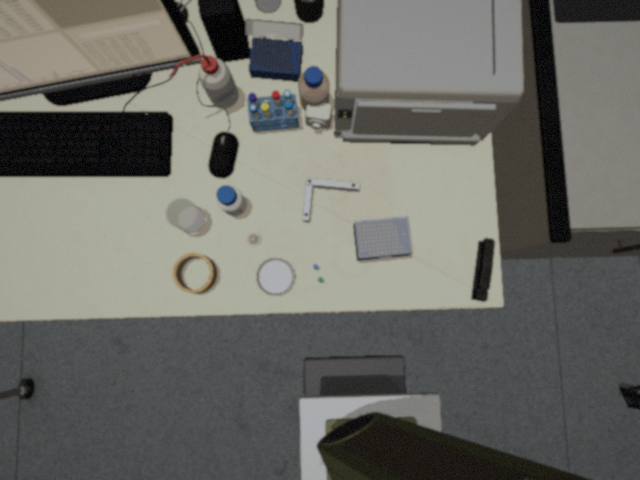

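View pics/side0.png

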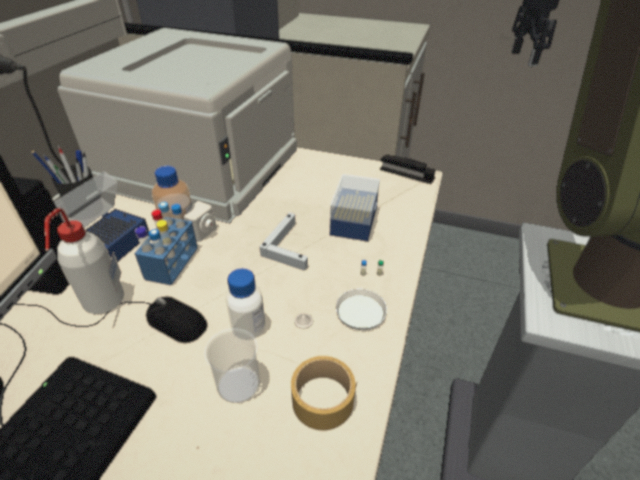

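The top view shows the stop's inner corner near (313,188), the box top near (383,239), vials at (316,267) and (320,280), and the stapler at (484,270). I'll enlarge this area to measure it.

Run:
```python
import cv2,pickle
d=pickle.load(open("c0.pkl","rb"))
im=d["top"]["image"][165:290,290:430]
cv2.imwrite("pics/t1.png",cv2.convertScaleAbs(cv2.resize(im,None,fx=4.7,fy=4.7,interpolation=cv2.INTER_CUBIC),alpha=1.2))
im=d["side"]["image"][165:285,250:400]
cv2.imwrite("pics/s1.png",cv2.resize(im,None,fx=5,fy=5,interpolation=cv2.INTER_CUBIC))
```

```text
(no output)
```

View pics/t1.png

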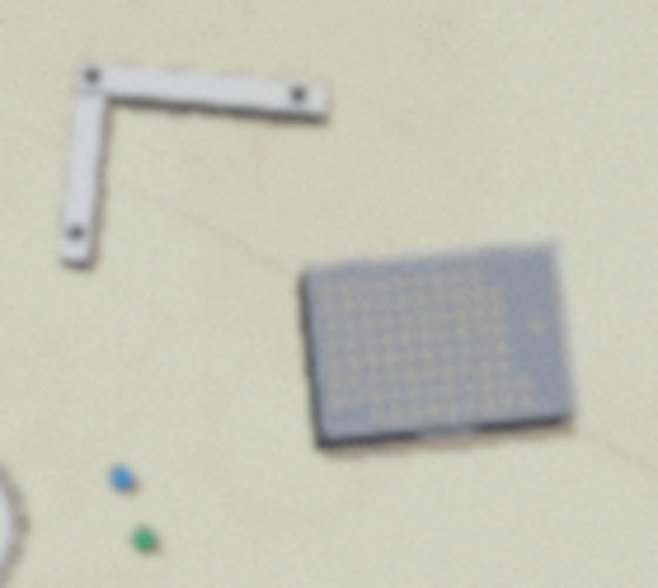

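View pics/s1.png

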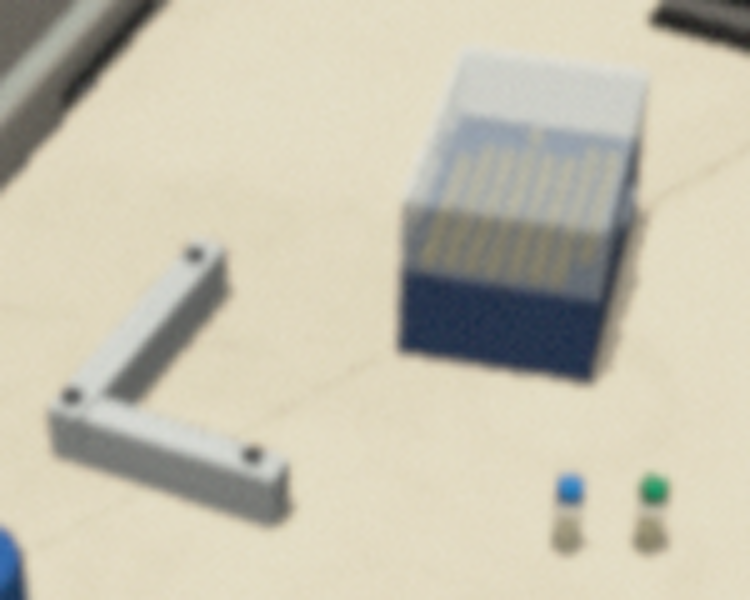

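Top crop: stop inner edges at (107,97), (327,118) and (93,265); lid corners at (303,270), (557,243), (573,415) and (320,440). Side crop: box base corners at (400,350) and (592,380). The box lies to the right of the stop and nearer the robot.

```bash
cat > h.py <<'E'
import numpy as np
def ray(c,uv):
    f=240/np.tan(np.radians(c["vertical_fov"]/2)); d=np.array([(uv[0]-c["cx"])/f,(uv[1]-c["cy"])/f,1])
    R=np.array(c["R"]);return -R.T@c["t"],R.T@d
def at(c,uv,z):
    o,d=ray(c,uv);return (o+d*(z-o[2])/d[2])
E
python3 - <<'E'
import pickle,numpy as np
from h import *
np.set_printoptions(precision=4,suppress=True)
d=pickle.load(open("c0.pkl","rb"));T,S=d["top"],d["side"]
t=lambda u,v,z:at(T,(u/4.7+290-.4,v/4.7+165-.4),z)[:2]
s=lambda u,v,z:at(S,(u/5+250-.4,v/5+165-.4),z)[:2]
P=[t(107,97,.028),t(327,118,.028),t(93,265,.028)]
print("stop",P,np.arctan2(*(P[1]-P[0])[::1])); v=P[0]-P[1];print("yaw via long",np.arctan2(-v[0],v[1])); v=P[0]-P[2];print("short",np.arctan2(v[1],v[0]),)
print("stop side",s(95,400,.028),s(225,255,.028), s(285,465,.028))
B=np.array([t(303,270,.081),t(557,243,.081),t(573,415,.081),t(320,440,.081)])
print("box",B,B.mean(0));
for a,b in((1,0),(2,3)): v=B[b]-B[a];print(np.linalg.norm(v),np.arctan2(-v[0],v[1]))
for a,b in((3,0),(2,1)): v=B[b]-B[a];print(np.linalg.norm(v),np.arctan2(v[1],v[0]))
b=[s(400,350,0),s(592,380,0)];print("side base",b);v=b[0]-b[1];print(np.linalg.norm(v),np.arctan2(v[1],v[0]))
print("vials",t(121,478,.034),t(144,540,.034),s(570,488,.034),s(655,488,.034))
print("others: dish",at(T,(276,277),.01),"stapler",at(T,(488,240),.04),at(T,(480,298),.04))
E
```

```text
stop [array([0.632 , 0.1167]), array([0.6184, 0.0078]), array([0.5477, 0.1257])] -3.016887827955705
yaw via long -0.12470482563408805
short -0.10542421756561067
stop side [0.6363 0.1224] [0.6212 0.0169] [0.5523 0.1342]
box [[ 0.534   0.0256]
 [ 0.5436 -0.0944]
 [ 0.4621 -0.0979]
 [ 0.4537  0.0205]] [ 0.4984 -0.0366]
0.12034311733570816 0.07950458193774419
0.11862525823606777 0.07095493809147238
0.08043147176605112 0.06363385510782688
0.08149072369142424 0.04269887032744767
side base [array([0.5405, 0.0214]), array([0.4581, 0.0145])]
0.08271513966744365 0.08377694939496119
vials [0.442  0.1144] [0.4118 0.104 ] [0.4446 0.1183] [0.4143 0.1081]
others: dish [0.4215 0.2065 0.01  ] stapler [ 0.4906 -0.2807  0.04  ] [ 0.3601 -0.2536  0.04  ]
```

step_arm:
  commands:
    - [0,0,0,0,0,6.1]
    - [0,0,0,0,0,6.1]
    - [0,0,0,0,0,6.1]
    - [0,0,0,0,0,6.1]
    - [0,0,0,0,0,6]
    - [11,-35,0,0,0,0]
    - [11,-35,0,0,0,0]
    - [11,-35,0,0,0,0]
  jaw: -1

```text
t: 0.77
tcp_pos: [0.2564, -0.3788, 0.2416]
tool_rot: [0.998, -0.059, -0.0, -0.001]
contact_force: [0.4, 0.3, 0.5]
width: 0.0853
grip_force: 0.0
```

step_arm:
  commands:
    - [11,-38,0,0,0,0]
    - [11,-38,0,0,0,0]
    - [11,-38,0,0,0,0]
    - [11,-38,0,0,0,0]
    - [11,-38,0,0,0,0]
    - [11,-38,0,0,0,0]
    - [11,-38,0,0,0,0]
    - [11,-38,0,0,0,0]

```text
t: 1.43
tcp_pos: [0.379, -0.0863, 0.2422]
tool_rot: [0.998, -0.058, 0.0, 0.0]
contact_force: [0.9, -0.7, 0.6]
width: 0.0854
grip_force: 0.0
```

step_arm:
  commands:
    - [5,-21,0,0,0,0]
    - [5,-21,0,0,0,0]
    - [0,0,36,0,0,0]
    - [0,0,36,0,0,0]
    - [0,0,36,0,0,0]
    - [0,0,36,0,0,0]
    - [0,0,36,0,0,0]
    - [0,0,32,0,0,0]

```text
t: 2.1
tcp_pos: [0.3928, -0.0474, 0.0285]
tool_rot: [0.998, -0.058, -0.0, -0.0]
contact_force: [1.0, 0.1, 0.2]
width: 0.0856
grip_force: 0.0
```

step_arm:
  commands:
    - [5,0,0,0,0,0]
    - [5,0,0,0,0,0]
    - [5,0,0,0,0,0]
    - [5,0,0,0,0,0]
    - [5,0,0,0,0,0]
    - [5,0,0,0,0,0]
    - [5,0,0,0,0,0]
    - [5,0,0,0,0,0]

```text
t: 2.77
tcp_pos: [0.4346, -0.0524, 0.031]
tool_rot: [0.998, -0.058, 0.001, 0.0]
contact_force: [-0.2, 0.3, 0.8]
width: 0.0855
grip_force: 0.0
```

step_arm:
  commands:
    - [5,0,0,0,0,0]
    - [5,0,0,0,0,0]
    - [5,0,0,0,0,0]
    - [5,0,0,0,0,0]
    - [5,0,0,0,0,0]
    - [5,0,0,0,0,0]
    - [5,0,0,0,0,0]
    - [5,0,0,0,0,0]

```text
t: 3.43
tcp_pos: [0.4737, -0.0569, 0.0302]
tool_rot: [0.998, -0.058, -0.0, -0.0]
contact_force: [-1.5, 0.8, -1.2]
width: 0.0853
grip_force: 0.0
```

Run:
```python
from station import arm
import cv2,pickle
d={n:arm.read_camera(n) for n in("top","side")};pickle.dump(d,open("c1.pkl","wb"))
a=cv2.resize(d["top"]["image"][150:300,280:430],(400,400),interpolation=2);b=cv2.resize(d["side"]["image"][140:290,240:390],(400,400),interpolation=2)
cv2.imwrite("pics/m1.png",cv2.hconcat([a,b]))
```

```text
(no output)
```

View pics/m1.png

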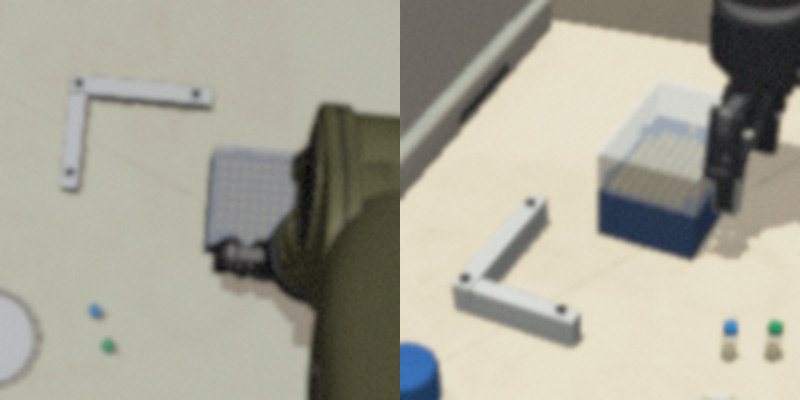

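The box is upright and roughly parallel to the stop. It overlaps only the end of the long bar, so I'll stop short of the bar, push left, then finish the x direction.

step_arm:
  commands:
    - [4,0,0,0,0,0]
    - [4,0,0,0,0,0]
    - [4,0,0,0,0,0]
    - [4,0,0,0,0,0]
    - [4,0,0,0,0,0]
    - [3,0,0,0,0,0]
    - [2,0,0,0,0,0]
    - [0,0,0,0,0,0]

```text
t: 4.2
tcp_pos: [0.499, -0.0599, 0.0303]
tool_rot: [0.998, -0.058, 0.0, 0.0]
contact_force: [-1.3, 1.0, -1.0]
width: 0.0856
grip_force: 0.0
```

step_arm:
  commands:
    - [-4,0,0,0,0,0]
    - [-15,0,0,0,0,0]
    - [-20,0,0,0,0,0]
    - [0,0,-35,0,0,0]
    - [0,0,-35,0,0,0]
    - [0,0,-35,0,0,0]
    - [0,0,-35,0,0,0]
    - [0,35,0,0,0,0]

```text
t: 4.87
tcp_pos: [0.4609, -0.0875, 0.1773]
tool_rot: [0.998, -0.055, 0.007, -0.001]
contact_force: [1.8, -0.6, -0.3]
width: 0.0855
grip_force: 0.0
```

step_arm:
  commands:
    - [0,35,0,0,0,0]
    - [0,35,0,0,0,0]
    - [0,35,0,0,0,0]
    - [0,0,0,0,0,-7]
    - [0,0,0,0,0,-7]
    - [0,0,0,0,0,-7]
    - [0,0,0,0,0,-7]
    - [0,0,0,0,0,-7]
  jaw: 0

```text
t: 5.53
tcp_pos: [0.4434, -0.1947, 0.1706]
tool_rot: [0.969, 0.248, 0.001, 0.001]
contact_force: [0.0, -0.3, -0.2]
width: 0.0432
grip_force: 0.0
```

step_arm:
  commands:
    - [0,0,0,0,0,-7]
    - [0,0,0,0,0,-7]
    - [0,0,0,0,0,-7]
    - [0,0,0,0,0,-7]
    - [0,0,0,0,0,-7]
    - [0,0,0,0,0,-7]
    - [0,0,0,0,0,-7]
    - [0,0,0,0,0,-6]

```text
t: 6.2
tcp_pos: [0.4436, -0.1945, 0.1706]
tool_rot: [0.745, 0.667, 0.0, 0.001]
contact_force: [0.1, -0.2, -0.9]
width: 0.0429
grip_force: 0.0
```

Run:
```python
from station import arm
import cv2,pickle
d={n:arm.read_camera(n) for n in("top","side")};pickle.dump(d,open("c2.pkl","wb"))
a=cv2.resize(d["top"]["image"][160:260,290:390],(400,400),interpolation=2);b=cv2.resize(d["side"]["image"][170:270,280:380],(400,400),interpolation=2)
cv2.imwrite("pics/m2.png",cv2.hconcat([a,b]))
```

```text
(no output)
```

View pics/m2.png

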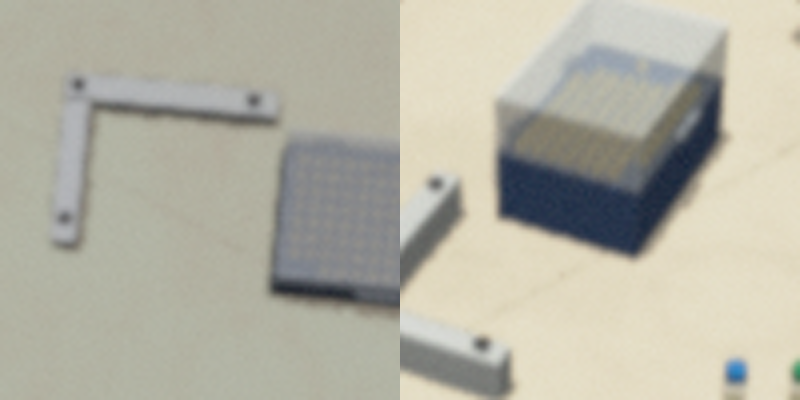

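Side panel: box base corners at panel positions (100,213) and (235,255). Top panel: lid left corners at (286,140) and (272,283). The box is upright and square to the stop.

Run:
```python
import pickle,numpy as np
from h import *
np.set_printoptions(precision=4,suppress=True)
d=pickle.load(open("c2.pkl","rb"));T,S=d["top"],d["side"]
C=np.array([.6335,.119]);a=-.115;R=np.array([[np.cos(a),np.sin(a)],[-np.sin(a),np.cos(a)]])
t=lambda u,v,z:at(T,(u/4+290-.4,v/4+160-.4),z)[:2]
s=lambda u,v,z:at(S,(u/4+280-.4,v/4+170-.4),z)[:2]
for n,p in dict(sA=s(100,213,0),sB=s(235,255,0),tA=t(286,140,.081),tB=t(272,283,.081),corner=t(92,103,.028),tend=t(277,121,.028),tshort=t(80,243,.028),tcp=np.array([.4436,-.1945])).items(): print(n,p,R@(p-C))
```

```text
sA [0.6049 0.0002] [-0.0148 -0.1213]
sB [0.524  0.0114] [-0.0964 -0.1195]
tA [0.5953 0.0078] [-0.0251 -0.1149]
tB [0.5153 0.0184] [-0.1059 -0.1135]
corner [0.6318 0.1162] [-0.0014 -0.003 ]
tend [0.6181 0.0086] [-0.0027 -0.1115]
tshort [0.5492 0.1251] [-0.0845 -0.0036]
tcp [ 0.4436 -0.1945] [-0.1527 -0.3332]
```

step_arm:
  commands:
    - [0,31,0,0,0,0]
    - [10,31,0,0,0,0]
    - [10,31,0,0,0,0]
    - [0,0,35,0,0,0]
    - [0,0,35,0,0,0]
    - [0,0,35,0,0,0]
    - [0,0,35,0,0,0]
    - [0,0,0,0,0,0]

```text
t: 6.97
tcp_pos: [0.5328, -0.1833, 0.0242]
tool_rot: [0.748, 0.664, -0.003, -0.005]
contact_force: [-0.8, 0.6, -0.6]
width: 0.0424
grip_force: 0.0
```

step_arm:
  commands:
    - [8,0,0,0,0,0]
    - [8,0,0,0,0,0]
    - [8,0,0,0,0,0]
    - [8,0,0,0,0,0]
    - [8,0,0,0,0,0]
    - [5,0,0,0,0,0]
    - [5,0,0,0,0,0]
    - [5,0,0,0,0,0]

```text
t: 7.63
tcp_pos: [0.5445, -0.1299, 0.0308]
tool_rot: [0.747, 0.665, 0.0, 0.0]
contact_force: [-0.7, 0.3, 0.6]
width: 0.0427
grip_force: 0.0
```

step_arm:
  commands:
    - [5,0,0,0,0,0]
    - [5,0,0,0,0,0]
    - [5,0,0,0,0,0]
    - [5,0,0,0,0,0]
    - [5,0,0,0,0,0]
    - [5,0,0,0,0,0]
    - [5,0,0,0,0,0]
    - [5,0,0,0,0,0]

```text
t: 8.3
tcp_pos: [0.5489, -0.0905, 0.0303]
tool_rot: [0.747, 0.665, -0.0, 0.0]
contact_force: [-0.2, -3.5, 1.3]
width: 0.0426
grip_force: 0.0
```

step_arm:
  commands:
    - [5,0,0,0,0,0]
    - [5,0,0,0,0,0]
    - [5,0,0,0,0,0]
    - [5,0,0,0,0,0]
    - [5,0,0,0,0,0]
    - [5,0,0,0,0,0]
    - [5,0,0,0,0,0]
    - [5,0,0,0,0,0]

```text
t: 8.97
tcp_pos: [0.5535, -0.0506, 0.0303]
tool_rot: [0.747, 0.665, -0.0, -0.0]
contact_force: [-0.3, -3.1, 0.9]
width: 0.0428
grip_force: 0.0
```

step_arm:
  commands:
    - [5,0,0,0,0,0]
    - [5,0,0,0,0,0]
    - [5,0,0,0,0,0]
    - [5,0,0,0,0,0]
    - [5,0,0,0,0,0]
    - [4,0,0,0,0,0]
    - [3,0,0,0,0,0]
    - [2,0,0,0,0,0]

```text
t: 9.63
tcp_pos: [0.5574, -0.0169, 0.0303]
tool_rot: [0.747, 0.665, -0.0, -0.0]
contact_force: [-0.1, -3.8, 2.3]
width: 0.0428
grip_force: 0.0
```

step_arm:
  commands:
    - [1,0,0,0,0,0]
    - [1,0,0,0,0,0]
    - [1,0,0,0,0,0]
    - [0,0,0,0,0,0]
    - [1,0,0,0,0,0]
    - [0,0,0,0,0,0]
    - [0,0,0,0,0,0]
    - [0,0,0,0,0,0]

```text
t: 10.3
tcp_pos: [0.5578, -0.0133, 0.0303]
tool_rot: [0.747, 0.665, 0.0, -0.0]
contact_force: [0.2, -1.9, 1.6]
width: 0.0423
grip_force: 0.0
```

Run:
```python
from station import arm
import cv2,pickle
d={n:arm.read_camera(n) for n in("top","side")};pickle.dump(d,open("c3.pkl","wb"))
a=cv2.resize(d["top"]["image"][160:260,290:390],(400,400),interpolation=2);b=cv2.resize(d["side"]["image"][180:280,240:340],(400,400),interpolation=2)
cv2.imwrite("pics/m3.png",cv2.hconcat([a,b]))
```

```text
(no output)
```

View pics/m3.png

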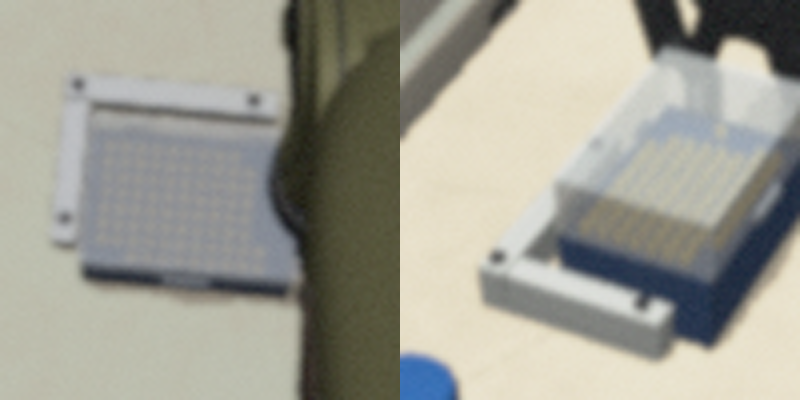

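The box is nearly against the short bar, with about a 15 mm gap to the long bar. I'll creep on until the force rises.

step_arm:
  commands:
    - [1,0,0,0,0,0]
    - [0,0,0,0,0,0]
    - [1,0,0,0,0,0]
    - [0,0,0,0,0,0]
    - [1,0,0,0,0,0]
    - [0,0,0,0,0,0]
    - [0,0,0,0,0,0]
    - [0,0,0,0,0,0]

```text
t: 11.07
tcp_pos: [0.5582, -0.0102, 0.0303]
tool_rot: [0.747, 0.665, 0.0, -0.0]
contact_force: [0.3, -2.6, 0.7]
width: 0.0432
grip_force: 0.0
```

step_arm:
  commands:
    - [1,0,0,0,0,0]
    - [0,0,0,0,0,0]
    - [1,0,0,0,0,0]
    - [0,0,0,0,0,0]
    - [0,0,0,0,0,0]
    - [0,0,0,0,0,0]
    - [0,0,0,0,0,0]
    - [0,0,0,0,0,0]

```text
t: 11.73
tcp_pos: [0.5579, -0.0099, 0.0303]
tool_rot: [0.747, 0.665, -0.001, 0.001]
contact_force: [-1.9, -6.9, 2.4]
width: 0.0423
grip_force: 0.0
```

Contact with the short bar confirmed: the force rises and motion stops. I'll back off and go round for the final x push.

step_arm:
  commands:
    - [-6,0,0,0,0,0]
    - [-15,0,0,0,0,0]
    - [-16,0,0,0,0,0]
    - [0,0,-35,0,0,0]
    - [0,0,-35,0,0,0]
    - [0,0,-35,0,0,0]
    - [0,0,-35,0,0,0]
    - [0,0,0,0,0,7]

```text
t: 12.4
tcp_pos: [0.5588, -0.0448, 0.1776]
tool_rot: [0.786, 0.618, 0.005, 0.003]
contact_force: [0.7, 0.3, -0.1]
width: 0.0429
grip_force: 0.0
```

step_arm:
  commands:
    - [0,0,0,0,0,7]
    - [0,0,0,0,0,7]
    - [0,0,0,0,0,7]
    - [0,0,0,0,0,7]
    - [0,0,0,0,0,7]
    - [0,0,0,0,0,7]
    - [0,0,0,0,0,7]
    - [0,0,0,0,0,7]
  jaw: -1

```text
t: 13.07
tcp_pos: [0.5542, -0.0443, 0.1702]
tool_rot: [0.985, 0.174, 0.0, -0.001]
contact_force: [0.0, 0.1, -0.3]
width: 0.0855
grip_force: 0.0
```

step_arm:
  commands:
    - [0,0,0,0,0,7]
    - [0,0,0,0,0,7]
    - [0,0,0,0,0,7]
    - [0,0,0,0,0,6]
    - [-28,0,0,0,0,0]
    - [-28,0,0,0,0,0]
    - [-28,0,0,0,0,0]
    - [0,0,0,0,0,0]

```text
t: 13.73
tcp_pos: [0.4627, -0.0445, 0.1692]
tool_rot: [0.999, -0.05, -0.004, -0.005]
contact_force: [-0.3, 0.6, 0.0]
width: 0.0853
grip_force: 0.0
```

step_arm:
  commands:
    - [0,-36,0,0,0,0]
    - [0,-36,0,0,0,0]
    - [0,-36,0,0,0,0]
    - [0,0,0,0,0,0]
    - [0,0,0,0,0,0]
    - [0,0,0,0,0,0]
    - [0,0,0,0,0,0]
    - [0,0,0,0,0,0]

```text
t: 14.4
tcp_pos: [0.4748, 0.0043, 0.1728]
tool_rot: [1.0, -0.013, -0.0, -0.028]
contact_force: [-0.6, 0.3, -0.1]
width: 0.0854
grip_force: 0.0
```

Run:
```python
from station import arm
s=arm.observe();print({k:s[k] for k in("t","joints","dq","tcp_pos","tool_rot","contact_force","effort")})
```

```text
{'t': 14.4, 'joints': array([-0.02750661,  0.21852559, -0.38558682,  0.96757774,  0.05606278,
        3.14057052]), 'dq': array([ 0.00040421, -0.00164068, -0.00107956,  0.00099227,  0.00032812,
        0.00012927]), 'tcp_pos': array([0.47484088, 0.00427874, 0.17278563]), 'tool_rot': array([ 9.99519238e-01, -1.32491729e-02, -4.69044174e-05, -2.80312382e-02]), 'contact_force': array([-0.55736713,  0.28793087, -0.14249562]), 'effort': array([ 1.06106058e-01, -3.63605118e+01,  2.36076808e+01,  4.94694206e-03,
        2.17120140e-01, -6.37936610e-04])}
```

Joint 6 is at its limit. I'll turn half a turn the other way, which leaves the fingers equivalent.

step_arm:
  commands:
    - [0,0,0,0,0,-7]
    - [0,0,0,0,0,-7]
    - [0,0,0,0,0,-7]
    - [0,0,0,0,0,-7]
    - [0,0,0,0,0,-7]
    - [0,0,0,0,0,-7]
    - [0,0,0,0,0,-7]
    - [0,0,0,0,0,-7]

```text
t: 15.07
tcp_pos: [0.4749, 0.0043, 0.1729]
tool_rot: [0.887, 0.46, 0.013, -0.025]
contact_force: [-0.2, 0.2, 0.4]
width: 0.0856
grip_force: 0.0
```

step_arm:
  commands:
    - [0,0,0,0,0,-7]
    - [0,0,0,0,0,-7]
    - [0,0,0,0,0,-7]
    - [0,0,0,0,0,-7]
    - [0,0,0,0,0,-7]
    - [0,0,0,0,0,-7]
    - [0,0,0,0,0,-7]
    - [0,0,0,0,0,-7]

```text
t: 15.73
tcp_pos: [0.4748, 0.0043, 0.1728]
tool_rot: [0.567, 0.823, 0.023, -0.016]
contact_force: [-0.5, 0.0, -0.6]
width: 0.0854
grip_force: 0.0
```

step_arm:
  commands:
    - [0,0,0,0,0,-7]
    - [0,0,0,0,0,-7]
    - [0,0,0,0,0,-7]
    - [0,0,0,0,0,-7]
    - [0,0,0,0,0,-7]
    - [0,0,0,0,0,-7]
    - [0,0,0,0,0,-7]
    - [0,0,0,0,0,-7]

```text
t: 16.4
tcp_pos: [0.4748, 0.0043, 0.1728]
tool_rot: [0.115, 0.993, 0.028, -0.003]
contact_force: [-0.7, 0.3, -0.1]
width: 0.0854
grip_force: 0.0
```

```bash
cat > st.py <<'E'
from station import arm
import numpy as np
from scipy.spatial.transform import Rotation as Ro
np.set_printoptions(precision=4,suppress=True)
s=arm.observe();M=Ro.from_quat(s["tool_rot"]).as_matrix()
C=np.array([.6335,.119]);a=-.115;R=np.array([[np.cos(a),np.sin(a)],[-np.sin(a),np.cos(a)]])
print("tcp",s["tcp_pos"],"stop",R@(s["tcp_pos"][:2]-C),"tool x",M[:,0],"z",M[:,2],"yaw rel stop deg",np.degrees(np.arctan2(M[1,0],M[0,0])-a),s["joints"])
print("target in tool, mm:",1e3*M.T@(np.r_[C+R.T@[-.145,-.063],.172]-s["tcp_pos"]))
E
python3 st.py
```

```text
tcp [0.4748 0.0043 0.1728] stop [-0.1445 -0.1322] tool x [-0.9737  0.2275  0.0121] z [ 0.0007  0.0561 -0.9984] yaw rel stop deg 173.436387501597 [-0.0275  0.2184 -0.3856  0.9676  0.0561  0.2023]
target in tool, mm: [ 8.4359 68.5049  4.6962]
```

step_arm:
  commands:
    - [0,0,0,3.1,-0.7,0]
    - [0,0,0,0,0,-6.5]
    - [0,23,0,0,0,0]
    - [0,23,0,0,0,0]
    - [0,23,0,0,0,0]
    - [0,0,0,0,0,0]
    - [0,0,0,0,0,0]
    - [0,0,0,0,0,0]

```text
t: 17.07
tcp_pos: [0.483, 0.0727, 0.1728]
tool_rot: [0.061, 0.998, 0.0, -0.0]
contact_force: [-0.1, -0.5, 0.5]
width: 0.0855
grip_force: 0.0
```

```bash
python3 st.py
```

```text
tcp [0.483  0.0727 0.1728] stop [-0.1442 -0.0633] tool x [-0.9926  0.1215  0.0004] z [-0.0004  0.     -1.    ] yaw rel stop deg 179.6085305412213 [ 0.1493  0.2405 -0.3542  0.9766  0.0001  0.2711]
target in tool, mm: [0.8182 0.2879 0.8039]
```

step_arm:
  commands:
    - [0,0,35,0,0,0]
    - [0,0,35,0,0,0]
    - [0,0,35,0,0,0]
    - [0,0,30,0,0,0]
    - [0,0,7,0,0,0]
    - [0,0,0,0,0,0]
    - [0,0,0,0,0,0]
    - [0,0,0,0,0,0]

```text
t: 17.73
tcp_pos: [0.4851, 0.0731, 0.0327]
tool_rot: [0.061, 0.998, 0.001, 0.002]
contact_force: [0.7, 0.5, 1.0]
width: 0.0853
grip_force: 0.0
```

step_arm:
  commands:
    - [-5,0,0,0,0,0]
    - [-5,0,0,0,0,0]
    - [-5,0,0,0,0,0]
    - [-5,0,0,0,0,0]
    - [-4,0,0,0,0,0]
    - [-4,0,0,0,0,0]
    - [-4,0,0,0,0,0]
    - [-4,0,0,0,0,0]

```text
t: 18.4
tcp_pos: [0.5178, 0.0688, 0.0305]
tool_rot: [0.061, 0.998, 0.0, -0.002]
contact_force: [-3.4, 0.3, 1.9]
width: 0.0855
grip_force: 0.0
```

step_arm:
  commands:
    - [-2,0,0,0,0,0]
    - [-1,0,0,0,0,0]
    - [-1,0,0,0,0,0]
    - [-1,0,0,0,0,0]
    - [-1,0,0,0,0,0]
    - [0,0,0,0,0,0]
    - [0,0,0,0,0,0]
    - [0,0,0,0,0,0]

```text
t: 19.07
tcp_pos: [0.5251, 0.0681, 0.0309]
tool_rot: [0.061, 0.998, 0.0, 0.0]
contact_force: [-1.0, -0.2, 0.3]
width: 0.0855
grip_force: 0.0
```

step_arm:
  commands:
    - [-1,0,0,0,0,0]
    - [0,0,0,0,0,0]
    - [-1,0,0,0,0,0]
    - [0,0,0,0,0,0]
    - [-1,0,0,0,0,0]
    - [0,0,0,0,0,0]
    - [0,0,0,0,0,0]
    - [0,0,0,0,0,0]

```text
t: 19.73
tcp_pos: [0.5281, 0.0678, 0.031]
tool_rot: [0.061, 0.998, 0.0, 0.0]
contact_force: [-2.0, -0.1, -0.4]
width: 0.0857
grip_force: 0.0
```

step_arm:
  commands:
    - [-1,0,0,0,0,0]
    - [0,0,0,0,0,0]
    - [-1,0,0,0,0,0]
    - [0,0,0,0,0,0]
    - [-1,0,0,0,0,0]
    - [0,0,0,0,0,0]
    - [0,0,0,0,0,0]
    - [0,0,0,0,0,0]

```text
t: 20.4
tcp_pos: [0.5311, 0.0674, 0.031]
tool_rot: [0.061, 0.998, 0.0, 0.0]
contact_force: [-1.7, 0.1, 0.2]
width: 0.0857
grip_force: 0.0
```

step_arm:
  commands:
    - [-1,0,0,0,0,0]
    - [0,0,0,0,0,0]
    - [-1,0,0,0,0,0]
    - [0,0,0,0,0,0]
    - [-1,0,0,0,0,0]
    - [0,0,0,0,0,0]
    - [0,0,0,0,0,0]
    - [0,0,0,0,0,0]

```text
t: 21.07
tcp_pos: [0.5318, 0.0672, 0.0305]
tool_rot: [0.061, 0.998, 0.0, -0.002]
contact_force: [-6.2, 1.7, 3.2]
width: 0.0858
grip_force: 0.0
```

Contact with the long bar. I'll press slightly to seat the box, back off and look.

step_arm:
  commands:
    - [-1,0,0,0,0,0]
    - [-1,0,0,0,0,0]
    - [0,0,0,0,0,0]
    - [0,0,0,0,0,0]
    - [0,0,0,0,0,0]
    - [0,0,0,0,0,0]
    - [0,0,0,0,0,0]
    - [0,0,0,0,0,0]

```text
t: 21.73
tcp_pos: [0.5317, 0.067, 0.0301]
tool_rot: [0.061, 0.998, 0.0, -0.004]
contact_force: [-9.3, 0.8, 4.6]
width: 0.0853
grip_force: 0.0
```

step_arm:
  commands:
    - [2,0,0,0,0,0]
    - [4,0,0,0,0,0]
    - [12,0,0,0,0,0]
    - [12,0,0,0,0,0]
    - [0,0,-35,0,0,0]
    - [0,0,-35,0,0,0]
    - [0,0,-35,0,0,0]
    - [0,0,-35,0,0,0]

```text
t: 22.4
tcp_pos: [0.5075, 0.0704, 0.1732]
tool_rot: [0.061, 0.998, 0.0, 0.002]
contact_force: [0.5, 0.4, -0.3]
width: 0.0858
grip_force: 0.0
```

step_arm:
  commands:
    - [0,-40,0,0,0,0]
    - [0,-40,0,0,0,0]
    - [0,-40,0,0,0,0]
    - [0,-40,0,0,0,0]
    - [0,-40,0,0,0,0]
    - [0,0,0,0,0,0]
    - [0,0,0,0,0,0]
    - [0,0,0,0,0,0]

```text
t: 23.07
tcp_pos: [0.4827, -0.1284, 0.1713]
tool_rot: [0.061, 0.998, 0.0, 0.001]
contact_force: [0.2, -0.8, 0.2]
width: 0.0855
grip_force: 0.0
```

Run:
```python
from station import arm
import cv2,pickle
d={n:arm.read_camera(n) for n in("top","side")};pickle.dump(d,open("c4.pkl","wb"))
a=cv2.resize(d["top"]["image"][165:245,295:375],(400,400),interpolation=2);b=cv2.resize(d["side"]["image"][180:260,250:330],(400,400),interpolation=2)
cv2.imwrite("pics/m4.png",cv2.hconcat([a,b]))
```

```text
(no output)
```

View pics/m4.png

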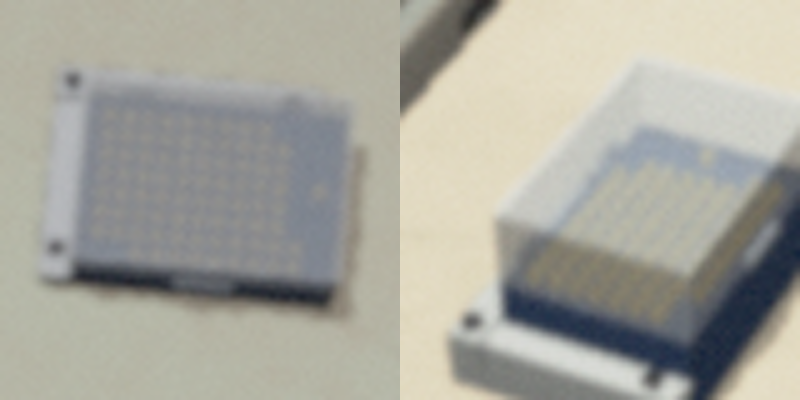

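The box sits in the corner, with lid corners in the top panel at (90,93), (352,100), (343,283) and (77,268). Checking the angle and offset numerically.

Run:
```python
import pickle,numpy as np,cv2
from h import *
np.set_printoptions(precision=4,suppress=True)
d=pickle.load(open("c4.pkl","rb"));T,S=d["top"],d["side"];T0=pickle.load(open("c0.pkl","rb"))["top"]
# box reprojected at home pose, and stop, drawn on both views
a=-.115;C=np.array([.632,.1175])
R=np.array([[np.cos(a),-np.sin(a)],[np.sin(a),np.cos(a)]])
def pr(c,p,z):
    f=240/np.tan(np.radians(c["vertical_fov"]/2));q=np.array(c["R"])@np.r_[C+R@p,z]+c["t"];return f*q[:2]/q[2]+[c["cx"],c["cy"]]
out=[]
for c,o in((T,(295,165)),(S,(250,180))):
    im=cv2.resize(c["image"][o[1]:o[1]+80,o[0]:o[0]+80],(400,400),interpolation=2)
    for pts,z,col in(([(-.084,-.122),(-.084,0),(0,0),(0,-.122)],.081,(0,0,255)),([(-.085,0),(-.085,.016),(.016,.016),(.016,-.11),(0,-.11),(0,0)],.028,(0,160,0)),([(-.084,-.122),(-.084,0),(0,0),(0,-.122)],0,(255,0,255))):
        P=np.array([(pr(c,np.array(p),z)-o+.4)*5 for p in pts]);cv2.polylines(im,[P.astype(int)],True,col,1)
    out.append(im)
cv2.imwrite("pics/m5.png",cv2.hconcat(out))
```

```text
(no output)
```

View pics/m5.png

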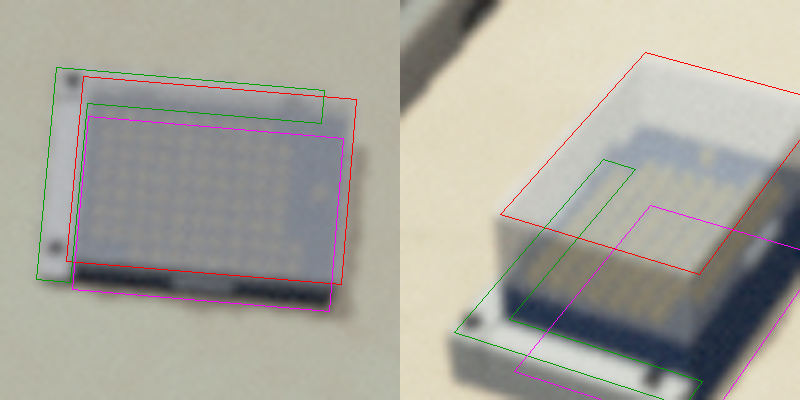

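The overlay of the home pose matches the box in both views to about 1–2 mm, and the edges are parallel. Both bars were also felt as firm contact, so I'm handing it in.

```bash
python3 -c "
from station import arm
print(arm.job_done())"
```

```text
the job is handed in; nothing more can be done
None
```

I pushed the tip box into the corner stop and handed the job in at about 23 s. I felt firm contact with both bars, and the last pictures put the box within about 2 mm of home and parallel to the bars; the judge's result was not shown.

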